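# Clear a jammed culture dish from a feed chute

### The job

A round culture dish has jammed at the narrow throat of the sloping feed chute, caught under the two guide lips. Nudge it back up the slope until it is clear of the lips and lies free on the open upper rib, then lift it off and set it down (do not drop it) flat and right way up in the steel tray. Leave the other things on the table where they are.

Things in the scene. Friction and masses are not known exactly. Their poses are not given: they have to be found in the camera images.
- dish: the jammed closed culture dish: rigid clear disc 60 mm across, 16 mm high (lid 60 mm across from 5 to 16 mm above the underside, base 54 mm across below), 28 to 56 g. Origin: centre of its underside; z: up out of its lid. It starts on the chute's deck under the lips, centre 47 to 54 mm downhill of the chute's origin; friction holds it wherever it is pushed to on the slope.
- chute: fixed metal feed chute, 250 mm long, 74 wide, sloping 0.21 rad. Origin: on the deck surface, mid-width, at the upper end of walls and lips, 60 mm above the table. x: up the slope; y: across; z: square to the deck (tilted frame). From x = -140 to 0 mm walls stand 66 mm apart, 22 high. From x = -85 to 0 two lips, 20 to 23 mm above the deck, overhang the dish and leave a slot 44 mm wide.
- chute_outlet (a point): point on the deck surface, mid-width, at chute x = -118 mm, downhill of the dish. Guides 18 mm high narrow the channel from 66 mm at x = -55 to 42 mm at x = -80 (the throat, too narrow for the dish); it stays 42 mm wide and open on top down to its open end at x = -140. Shut fingers fit down in here, behind the dish, and can travel uphill along the slot between the lips.
- chute_bay (a point): point on the rib's surface, mid-width, at chute x = +40 mm, level with the deck. From x = 0 to 105 mm there are no walls or lips, only this rib 36 mm wide, so the dish's sides overhang it and fingers can grip the dish from above across the chute; below is free for 50 mm. A stop 12 mm high ends the rib at x = 105. The dish is clear of the lips once its centre is beyond x = 23 mm.
- tray: the fixed square shallow steel tray, 140 x 140 mm outside, 12 mm high, walls and floor 3 mm thick. Origin: centre of its underside on the table; z up; its inner floor is 3 mm above the origin.
- small_bottle: bystander: white bottle with a screw cap, 36 mm across, 64 mm high. Origin: centre of its underside.
- timer: bystander: white bench timer 58 x 58 x 19 mm lying flat. Origin: centre of its underside.
- tap: bystander: small stopcock tap with four wings, 30 mm across, 24 mm high. Origin: centre of its underside.
- marker: bystander: marker pen 136 mm long, 12 mm thick, lying along its x axis. Origin: centre of its underside.
Not all that is in view belongs to the job. Leave any green or purple look-alike of the dish alone.

How it is judged:
By the outcome, as a careful person would: the job done as asked, in the order asked, and still so for the second after the job is handed in, with the robot touching nothing.
It also fails if it takes over 53 s, if anything falls off the work surface, if the arm or the gripper's body presses on something with over 40 N, if the wrist force passes 120 N, or if a joint passes its speed limit or range.

### The arm

A 6-joint arm with a two-finger parallel gripper is mounted at the origin on the work surface; the furniture and walls round the work are solid. World frame = base frame: x ahead of the robot, y to its left, z up, the work surface at z = 0. Lengths are in mm, angles in rad, forces in N, time in s.
With the tool pointing down it reaches from about 350 to 975 mm from the base axis. Payload 7.1 kg.
Tool frame: the origin (TCP) lies at the very end of the fingers, on their centre line; the grasp point (between the pads) lies 19 mm behind it (ctrl.tcp_to_grasp is the distance from the TCP to the grasp point, in mm); z points along the fingers, x is the direction in which the jaws open and shut, and the axes are right-handed (so a half turn about z gives the same grasp; the last joint's range is limited). The gripper opens to 88 mm and grips with 3 to 60 N. Pads are 20 mm wide; open, the fingers measure 115 mm over their backs; the gripper's body (75 mm by 178 mm) begins 61 mm behind the grasp point.
Start: joints at [-1.227, 0.423, 1.63, -0, 1.089, -0.019], TCP at [221.825, -584.293, 222.675] pointing down, gripper open.
Joint ranges: [-3, 3], [-0.9, 2.11], [0.09, 2.58], [-1.31, 4.45], [0.11, 2.69], [-2.54, 2.54]. Speed limits (rad/s): [2.39, 2.39, 3.01, 3.14, 3.14, 3.14].

### API

Orientations are given as a rotation vector (axis times angle).
In Python, from workcell import get_obs, viewer, ctrl, masks_of gives the robot as it stands. The module is installed in compiled form; this text tells all that it offers.
- The arm moves only by the shell command python3 -m inch 'ROWS'. ROWS is JSON, a list of rows, each an object of numbers: "tx", "ty", "tz": the shift along the tool's x, y, z in cm; "ax", "ay", "az": the turn, a rotation vector about the tool's x, y, z in degrees; "jaw": the opening, from 0 (shut) to 1 (fully open). In form: [{"tx": .., "ty": .., "tz": .., "ax": .., "ay": .., "az": .., "jaw": ..}, ...]. A call has 1 to 12 rows; each row shifts and turns the commanded pose from where the row before left it, along the tool's axes as they then stand; what a row does not reach is not made up. A row lasts 1/8 s, in which the tool goes at most 62.5 mm and 10.7 degrees, less where a joint would pass 70% of its speed; a pose out of reach is approached as far as the arm can. A call is refused whole if a number of a shift passes 6.25 or a number of a turn 10.7, either way. A call with a gripper value outside its range is refused whole. The fingers move at their own pace and stop on an object; the grip force is fixed at half the most. Time passes only in rows, so rows that do not move let the fingers close. It gives the time, the measured TCP pose, the force and the opening at its end, in the units of the state.
- get_obs(): the state, without advancing time (a new reading comes with each control period).
- viewer.get_image(name): name is "scene" or "top"; returns (picture, depth): 384x512x3 uint8, red, green, blue; 384x512 float32, mm along the optical axis (not along the pixel's ray), 0 where there is no reading.
- viewer.get_calibration(name): a dict with "fx", "fy", "cx", "cy" (pixels), "rvec" (rotation vector, rad) and "tvec" (3), from world to camera coordinates, as OpenCV has them. Camera axes: x right, y down, z forward; pixel columns grow to the right and rows downward; lengths in mm; the calibration is good to about 2 mm. A picture is of the moment at which its call begins. get_calibration takes no time and is no camera call.
- ctrl.close_job(): hands the job in, once; it reports no verdict.
Trained networks look in the newest picture that a camera, given by its name, has taken for a name from the list of things; names that differ only in an ending like _2 or _b are one class to them, and where a whole thing is asked for, a point or a joint stands for the part that bears it (a point fixed in the world has none). Each returns a list of dicts, best first, with "score" (0 to 1); they miss things now and then, are a little off and sometimes report something else, mostly with a low value. They report only what shows in the picture. A call takes as long as a camera call. They do not tell look-alikes from the thing itself.
- masks_of(camera, thing): "pixels" (384x512 bool, what is visible of it) and "location" ([column, row] in pixels, amid what is visible of it).
The state is a dict: "t": time; "qpos": joint angles; "qvel": joint speeds; "joint_torque": joint torques, N m; "ee_pos": TCP position; "orientation": TCP orientation; "ft_force": force on the tool from outside, world axes, zero at the start; "moment": the same for the moment, N m; "width": finger opening in mm.
Only numpy, scipy, OpenCV 4.12 (cv2) and the standard library are available. Lean on these libraries where they do the work, as an engineer would, in place of code of your own. Each camera call takes 0.05 s, during which the arm holds its last target. There are 200 camera calls.

## Working session

There is one attempt and no reset: what is moved stays moved. The work goes in short steps, Python scripts to look and compute and a shell command to move; the robot and the scene stay as the last step left them, time stands still between calls to the robot, and variables do not carry over. Pictures are saved under pics/ and viewed, about 8 in all and at most 12, crops included, and the job is handed in when it is done.

```bash
mkdir -p pics; cat > h.py <<'E'
import numpy as np, cv2
from workcell import get_obs, viewer, ctrl, masks_of
from scipy.spatial.transform import Rotation as R
def cloud(cam):
    im,d=viewer.get_image(cam); c=viewer.get_calibration(cam)
    v,u=np.mgrid[:d.shape[0],:d.shape[1]]
    P=np.stack([(u-c['cx'])/c['fx']*d,(v-c['cy'])/c['fy']*d,d],-1)
    Rm=R.from_rotvec(np.ravel(c['rvec'])).as_matrix()
    W=(P-np.ravel(c['tvec']))@Rm
    W[d==0]=np.nan
    return im,d,W
def proj(cam,p):
    c=viewer.get_calibration(cam)
    K=np.array([[c['fx'],0,c['cx']],[0,c['fy'],c['cy']],[0,0,1.]])
    return cv2.projectPoints(np.float64(p).reshape(-1,1,3),np.float64(c['rvec']),np.float64(c['tvec']),K,None)[0].reshape(-1,2)
def save(n,im,crop=None,s=1):
    if crop: a,b,c,d=crop; im=im[b:d,a:c]
    cv2.imwrite('pics/'+n,cv2.resize(im[:,:,::-1],None,fx=s,fy=s,interpolation=cv2.INTER_CUBIC))
def show():
    o=get_obs(); print(round(o['t'],2),np.round(o['ee_pos'],1),np.round(R.from_rotvec(o['orientation']).as_matrix(),3).tolist(),np.round(o['ft_force'],1),round(o['width'],1))
E
python3 - <<'E'
from h import *
np.set_printoptions(suppress=True,precision=1)
out=[]
for cam in('top','scene'):
    im,d,W=cloud(cam); out.append(im)
    for n in('dish','chute','tray','small_bottle','timer','tap','marker'):
        for m in masks_of(cam,n)[:3]:
            p=m['pixels']; print(cam,n,round(m['score'],2),m['location'],p.sum(),np.nanmedian(W[p],0),np.nanmin(W[p],0),np.nanmax(W[p],0))
    c=viewer.get_calibration(cam); print(c)
cv2.imwrite('pics/a.png',out[0][:,:,::-1]);cv2.imwrite('pics/b.png',out[1][:,:,::-1])
show()
E
```

```text
top dish 0.79 [212.8, 115.7] 372 [747.4 234.6  15.9] [719.2 204.7  -5.6] [781.  264.2  25.1]
top dish 0.6 [243.9, 186.6] 314 [535.  153.8  66.5] [508.2 132.1  56.4] [564.3 175.5  78.3]
top dish 0.55 [293.8, 250.6] 377 [360.7  15.9  16.2] [330.  -14.6   1.2] [388.1  43.5  27.2]
top chute 0.66 [244.1, 174.4] 2006 [577.  161.5  59.8] [446.5 107.5  -4.2] [711.6 209.  101.7]
top tray 0.93 [163.3, 202.4] 2558 [495.3 371.1   4.3] [422.3 297.   -5.4] [570.4 444.6  20.6]
top small_bottle 0.58 [174.6, 138.4] 150 [678.7 335.9  48.3] [666.1 322.4  -5.1] [701.3 354.   71.3]
top timer 0.66 [324.4, 234.9] 432 [412.5 -79.6  17.6] [ 380.7 -110.9    0.5] [441.5 -47.3  24.6]
top marker 0.57 [359.5, 211.8] 162 [ 481.1 -169.6   11.2] [ 418.  -213.    -0.2] [ 522.7 -138.4   17.4]
{'fx': 487.7888263842968, 'fy': 487.7888263842968, 'cx': 253.14300082748957, 'cy': 195.1438223429932, 'rvec': array([ 2.2, -2.2,  0.1]), 'tvec': array([ 119.6,  520.4, 1333.2])}
scene dish 0.66 [157.0, 201.0] 377 [742.2 241.6  16. ] [718.7 210.3  -0.2] [775.5 266.3  20. ]
scene dish 0.62 [333.0, 215.9] 415 [357.   23.5  16.7] [32
[... 232 characters left out ...]
ene small_bottle 0.73 [241.8, 198.9] 291 [536.1 151.8  66.6] [507.2 127.3  58.4] [563.9 172.7  75.2]
scene small_bottle 0.72 [139.1, 231.9] 389 [675.2 347.9  40.9] [665.8 300.6  -1.7] [752.1 361.2  67.3]
scene timer 0.96 [332.8, 185.2] 392 [408.1 -69.5  17.4] [ 381.  -107.9   -0.3] [441.8 -44.7  22.4]
scene marker 0.51 [328.3, 162.4] 213 [ 468.9 -179.8    7.9] [ 414.7 -221.5   -0.9] [ 517.2 -144.9   14.8]
{'fx': 367.11080837022854, 'fy': 367.11080837022854, 'cx': 253.22378960712894, 'cy': 189.9382461472055, 'rvec': array([ 0.8, -2.5,  1.1]), 'tvec': array([494.4, 202.7, 770.2])}
0.8 [ 221.8 -584.3  222.7] [[0.355, -0.935, -0.0], [-0.935, -0.355, -0.0], [0.0, 0.0, -1.0]] [-0.4  0.9  0.3] 87.6
```

View pics/a.png

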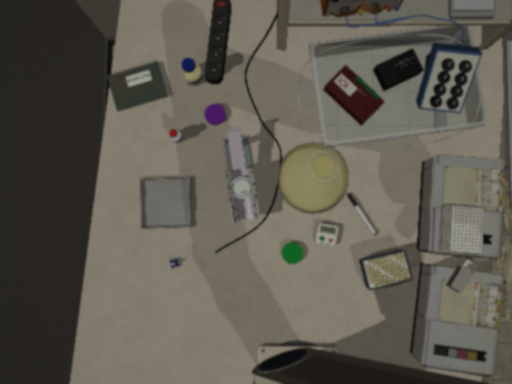

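View pics/b.png

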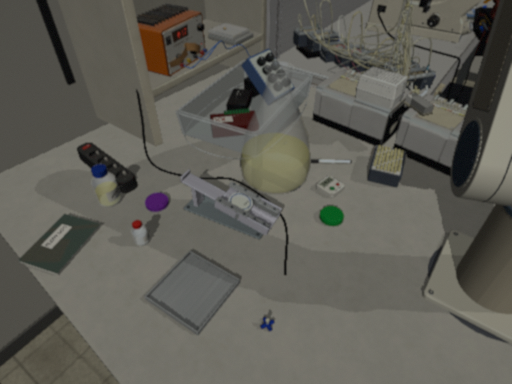

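The top view shows the chute running from its rib at about (235,130) to its outlet at (245,218), with the uphill end towards +x. The clear dish is at (243,187) and the tray at (167,202). The purple (215,114) and green (293,252) discs are decoys. Next I fit the chute model to the depth.

```bash
cat > fit.py <<'E'
from h import *
from scipy.optimize import differential_evolution
np.set_printoptions(suppress=True,precision=2)
S=.21
def rot(yaw): return R.from_euler('z',yaw).as_matrix()@R.from_euler('y',-S).as_matrix()
def hm(xc,yc,xd):
    a=abs(yc); z=np.full(xc.shape,np.nan)
    ch=(xc>-140)&(xc<0); z[ch&(a<37)]=0
    gw=np.clip(33-(xc+55)/-25*12,21,33); z[ch&(a<37)&(a>gw)]=18
    z[(np.hypot(xc-xd,yc)<30)]=16
    z[ch&(a<37)&(a>33)]=22
    z[(xc>-85)&(xc<0)&(a<37)&(a>22)]=23
    z[(xc>=0)&(xc<105)&(a<18)&np.isnan(z)]=0; z[(xc>=105)&(xc<110)&(a<18)]=12
    return z
if __name__=='__main__':
    Ws=[];
    for i in range(3):
        im,d,W=cloud('top'); Ws.append(W)
    W=np.nanmean(Ws,0)
    sel=(W[...,0]>400)&(W[...,0]<740)&(W[...,1]>70)&(W[...,1]<250)
    P=W[sel]; purple=np.hypot(P[:,0]-747,P[:,1]-235)<50; P=P[~purple]
    print(len(P))
    def cost(p,full=False):
        x0,y0,yaw,dz,xd=p
        Q=(P-[x0,y0,60+dz])@rot(yaw)
        z=hm(Q[:,0],Q[:,1],xd)
        r=np.where(np.isnan(z),abs(P[:,2]),abs(Q[:,2]-z))
        return np.minimum(r,25).mean()
    r=differential_evolution(cost,[(540,620),(130,190),(-.4,.4),(-5,5),(-58,-42)],seed=1,popsize=20,maxiter=150)
    print(r.x,r.fun)
    x0,y0,yaw,dz,xd=r.x
    def toW(pts): return np.array(pts,float)@rot(yaw).T+[x0,y0,60+dz]
    a=np.linspace(0,6.28,40)
    L=[[(-140,-37,22),(0,-37,22),(0,37,22),(-140,37,22),(-140,-37,22)],[(0,-18,0),(105,-18,0),(105,18,0),(0,18,0)],[(-85,-22,23),(0,-22,23)],[(-85,22,23),(0,22,23)],
       np.stack([xd+30*np.cos(a),30*np.sin(a),a*0+16],1)]
    out=[]
    for cam,cr in(('top',(200,110,290,240)),('scene',(160,150,310,260))):
        im=viewer.get_image(cam)[0]; s=5 if cam=='scene' else 4
        c=im[cr[1]:cr[3],cr[0]:cr[2]]; c=cv2.resize(c,None,fx=s,fy=s,interpolation=cv2.INTER_CUBIC)[:,:,::-1].copy()
        raw=c.copy()
        for l in L:
            q=((proj(cam,toW(l))-cr[:2]+.5)*s).astype(np.int32); cv2.polylines(c,[q],False,(0,0,255),1)
        out.append(np.hstack([raw,c]) if cam=='top' else c)
    cv2.imwrite('pics/f_top.png',out[0]); cv2.imwrite('pics/f_sc.png',out[1])
E
python3 fit.py
```

```text
7366
[585.85 162.35   0.15   0.94 -49.33] 2.072397188893507
```

View pics/f_top.png

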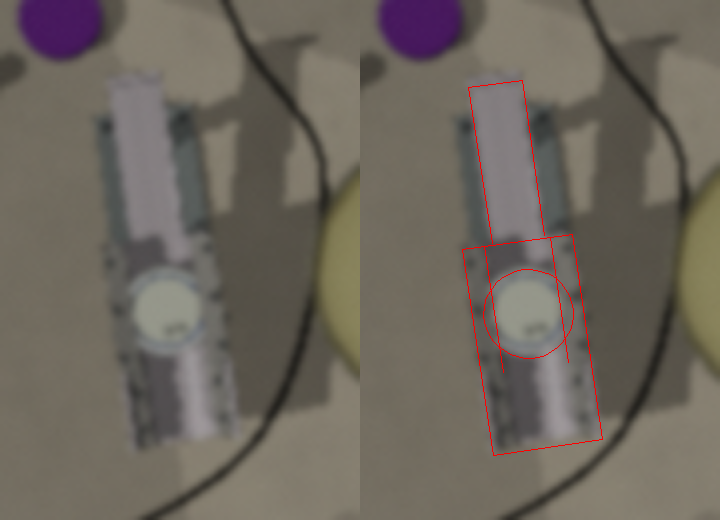

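View pics/f_sc.png

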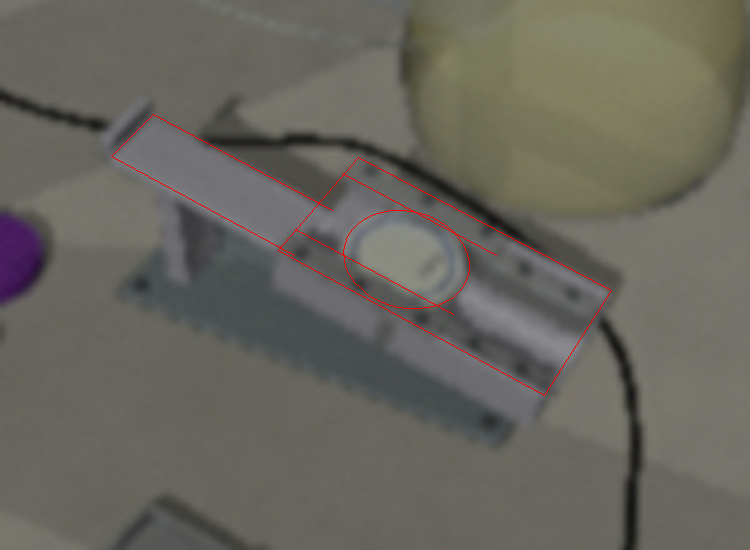

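The overlays match the chute in both views. The dish is at about x = -49 on the chute, and the tray at about (495,371). Before swinging over, I check the heights of tall things and the tray centre.

```bash
cat >> h.py <<'E'
from fit import rot
O=np.array([585.85,162.35,60.9]); C=rot(.15)
def Cw(x,y,z): return O+C@np.array([x,y,z],float)
TC=C@np.diag([1,1,1])@np.array([[0,-1,0],[-1,0,0],[0,0,-1.]]) # tool: x=-chute y, y=-chute x, z=-chute z
def delta(p,Rt=TC):
    o=get_obs(); Rc=R.from_rotvec(o['orientation']).as_matrix()
    print('shift cm',np.round(Rc.T@(p-o['ee_pos'])/10,2),'turn deg',np.round(np.degrees(R.from_matrix(Rc.T@Rt).as_rotvec()),2),
     'shift after turn',np.round(Rt.T@(p-o['ee_pos'])/10,2))
E
sed -i 's/^from h import \*/import numpy as np, cv2\nfrom scipy.spatial.transform import Rotation as R/; s/^if __name__.*/&\n    from h import */' fit.py
sed -i 's/^    from h import \*//' fit.py
python3 - <<'E'
from h import *
np.set_printoptions(suppress=True,precision=1)
for cam in('top','scene'):
    im,d,W=cloud(cam)
    s=(W[...,0]>200)&(W[...,0]<720)&(W[...,1]>-600)&(W[...,1]<480)
    for y in range(-550,450,100):
        m=s&(abs(W[...,1]-y)<50); q=[W[m&(abs(W[...,0]-x)<50)][:,2] for x in range(250,720,100)]
        print(cam,y,[int(np.nanpercentile(a,99)) if len(a) else None for a in q])
    if cam=='top':
        for m in masks_of(cam,'tray')[:1]:
            ys,xs=np.nonzero(m['pixels']); p=m['pixels']
            print(cv2.minAreaRect(np.float32(W[p][:,:2])))
delta(Cw(-118,0,90)); show()
E
```

```text
top -550 [123, 128, 131, 133, 129]
top -450 [145, 206, 208, 144, 136]
top -350 [160, 206, 207, 136, 136]
top -250 [57, 53, 11, 7, 96]
top -150 [719, 49, 21, 174, 98]
top -50 [629, 21, 174, 321, 230]
top 50 [7, 21, 136, 247, 194]
top 150 [7, 10, 66, 84, 95]
top 250 [6, 10, 10, 7, 9]
top 350 [7, 12, 14, 15, 65]
scene -550 [394, 198, 342, 321, 132]
scene -450 [258, 205, 207, 144, 134]
scene -350 [159, 205, 206, 134, 134]
scene -250 [52, 52, 11, 4, 3]
scene -150 [47, 50, 19, 13, None]
scene -50 [4, 19, 175, 319, 225]
scene 50 [4, 19, 143, 246, 198]
scene 150 [3, 10, 63, 83, 95]
scene 250 [3, 9, 10, 3, 8]
scene 350 [3, 10, 13, 13, 64]
shift cm [-59.7 -47.4   9.8] turn deg [12.   1.3 12.2] shift after turn [-68.4 -30.9  16.6]
1.2 [ 221.8 -584.3  222.7] [[0.355, -0.935, 0.0], [-0.935, -0.355, 0.0], [-0.0, -0.0, -1.0]] [-0.1 -0.8 -0.4] 87.9
```

```bash
python3 -m inch '[{"tx":-3.25,"ty":-3.2,"tz":-1,"jaw":0},{"tx":-3.25,"ty":-3.2,"tz":-1,"jaw":0},{"tx":-3.25,"ty":-3.2,"tz":-1,"jaw":0},{"tx":-3.25,"ty":-3.2,"tz":-1,"jaw":0},{"tx":-3.25,"ty":-3.2,"tz":-1,"jaw":0},{"tx":-3.25,"ty":-3.2,"tz":-1,"jaw":0},{"tx":-3.25,"ty":-3.2,"tz":-1,"jaw":0},{"tx":-3.25,"ty":-3.2,"tz":-1,"jaw":0}]'
python3 - <<'E'
from h import *
im,d,W=cloud('scene')
for z in(90,120,150,180,210,250,300):
    s=(abs(W[...,2]-z)<12)&(W[...,0]>450)&(W[...,0]<680)&(abs(W[...,1])<140)&(W[...,1]<110)
    q=W[s]; 
    if len(q): print(z,len(q),np.percentile(q[:,1],[1,50,98]),np.percentile(q[:,0],[1,99]))
delta(np.array([385,80,300.]))
E
```

```text
90 595 [-71.24  37.09  55.51] [472.2  629.26]
120 613 [-67.64  33.02  50.85] [477.51 626.86]
150 702 [-74.09  24.66  44.13] [484.59 625.24]
180 622 [-67.21  15.02  32.53] [496.55 617.38]
210 541 [-60.49   5.8   20.86] [507.73 608.37]
250 400 [-53.62  -6.39   5.13] [523.18 594.68]
300 402 [-63.42 -23.22  -6.06] [535.06 591.82]
shift cm [-56.31 -38.83  -7.73] turn deg [11.99  1.28 12.15] shift after turn [-63.25 -27.1   -2.13]$[0]: bad value
```

The flask's edge is at y of about 51 at z = 120, which clears the gripper body (y ≥ 73). The move was refused, so I retry with complete rows.

```bash
python3 -m inch '[{"tx":-3.25,"ty":-3.2,"tz":-1.0,"ax":0.0,"ay":0.0,"az":0.0,"jaw":0.0}]'; python3 -m inch '[{"tx":-3.25,"ty":-3.2,"tz":-1,"ax":0,"ay":0,"az":0,"jaw":0}]'
```

```text
t: 1.38
ee_pos: [239.6, -543.6, 232.0]
orientation: [2.583, -1.787, -0.0]
ft_force: [0.4, 0.3, 0.7]
width: 81.1
t: 1.5
ee_pos: [258.7, -500.0, 242.6]
orientation: [-2.584, 1.786, 0.001]
ft_force: [0.7, -0.7, 0.5]
width: 71.4
```

```bash
python3 -m inch '[{"tx":-3.25,"ty":-3.2,"tz":-1,"ax":0,"ay":0,"az":0,"jaw":0},{"tx":-3.25,"ty":-3.2,"tz":-1,"ax":0,"ay":0,"az":0,"jaw":0},{"tx":-3.25,"ty":-3.2,"tz":-1,"ax":0,"ay":0,"az":0,"jaw":0},{"tx":-3.25,"ty":-3.2,"tz":-1,"ax":0,"ay":0,"az":0,"jaw":0},{"tx":-3.25,"ty":-3.2,"tz":-1,"ax":0,"ay":0,"az":0,"jaw":0},{"tx":-3.25,"ty":-3.2,"tz":-1,"ax":0,"ay":0,"az":0,"jaw":0}]'
python3 -m inch '[{"tx":-3.8,"ty":-1.65,"tz":0,"ax":0,"ay":0,"az":0,"jaw":0},{"tx":-3.8,"ty":-1.65,"tz":0,"ax":0,"ay":0,"az":0,"jaw":0},{"tx":-3.8,"ty":-1.65,"tz":0,"ax":0,"ay":0,"az":0,"jaw":0},{"tx":-3.8,"ty":-1.65,"tz":0,"ax":0,"ay":0,"az":0,"jaw":0},{"tx":-3.8,"ty":-1.65,"tz":0,"ax":0,"ay":0,"az":0,"jaw":0},{"tx":-3.8,"ty":-1.65,"tz":0,"ax":0,"ay":0,"az":0,"jaw":0},{"tx":-3.8,"ty":-1.65,"tz":0,"ax":0,"ay":0,"az":0,"jaw":0},{"tx":-3.8,"ty":-1.65,"tz":0,"ax":0,"ay":0,"az":0,"jaw":0}]'
python3 - <<'E'
from h import *
delta(Cw(-118,0,90));show()
E
```

```text
t: 2.25
ee_pos: [369.3, -249.0, 303.2]
orientation: [-2.586, 1.784, -0.001]
ft_force: [0.9, -0.8, 0.1]
width: 11.0
t: 3.25
ee_pos: [384.4, 82.1, 303.0]
orientation: [-2.585, 1.784, -0.001]
ft_force: [0.7, 0.3, -0.0]
width: 0.2
shift cm [-3.19 -8.56 17.87] turn deg [11.94  1.27 12.15] shift after turn [-4.93 -3.81 19.08]
3.25 [384.4  82.1 303. ] [[0.355, -0.935, 0.001], [-0.935, -0.355, 0.0], [0.0, -0.001, -1.0]] [ 0.7  0.3 -0. ] 0.2
```

```bash
python3 -m inch '[{"tx":0,"ty":0,"tz":0,"ax":5.97,"ay":0.64,"az":6.08,"jaw":0},{"tx":0,"ty":0,"tz":0,"ax":5.97,"ay":0.64,"az":6.08,"jaw":0},{"tx":-1.6,"ty":-1.3,"tz":2,"ax":0,"ay":0,"az":0,"jaw":0},{"tx":-1.6,"ty":-1.3,"tz":4,"ax":0,"ay":0,"az":0,"jaw":0},{"tx":-1.7,"ty":-1.2,"tz":4,"ax":0,"ay":0,"az":0,"jaw":0},{"tx":0,"ty":0,"tz":4,"ax":0,"ay":0,"az":0,"jaw":0},{"tx":0,"ty":0,"tz":4,"ax":0,"ay":0,"az":0,"jaw":0},{"tx":0,"ty":0,"tz":1,"ax":0,"ay":0,"az":0,"jaw":0},{"tx":0,"ty":0,"tz":0,"ax":0,"ay":0,"az":0,"jaw":0}]'
python3 - <<'E'
from h import *
delta(Cw(-118,0,90));show()
delta(Cw(-118,0,5));
a,d,W=cloud('top'); b,d,W=cloud('scene')
c=np.hstack([cv2.resize(a[130:240,200:300],(400,440)),cv2.resize(b[150:260,210:310],(400,440))])
q=proj('scene',Cw(-118,0,0))[0];print(q, proj('top',Cw(-118,0,0))[0])
save('c.png',c)
E
```

```text
t: 4.38
ee_pos: [452.8, 140.5, 124.8]
orientation: [-2.257, 1.942, -0.203]
ft_force: [0.1, 0.4, 0.2]
width: 0.6
shift cm [-0.17 -0.05  0.06] turn deg [ 0.1  -0.01 -0.02] shift after turn [-0.17 -0.05  0.06]
4.38 [452.8 140.5 124.8] [[0.149, -0.967, 0.205], [-0.989, -0.146, 0.031], [0.0, -0.207, -0.978]] [0.1 0.4 0.2] 0.6
shift cm [-0.17 -0.07  8.56] turn deg [ 0.1  -0.01 -0.02] shift after turn [-0.17 -0.05  8.56]
[264.91 219.05] [245.34 211.96]
```

View pics/c.png

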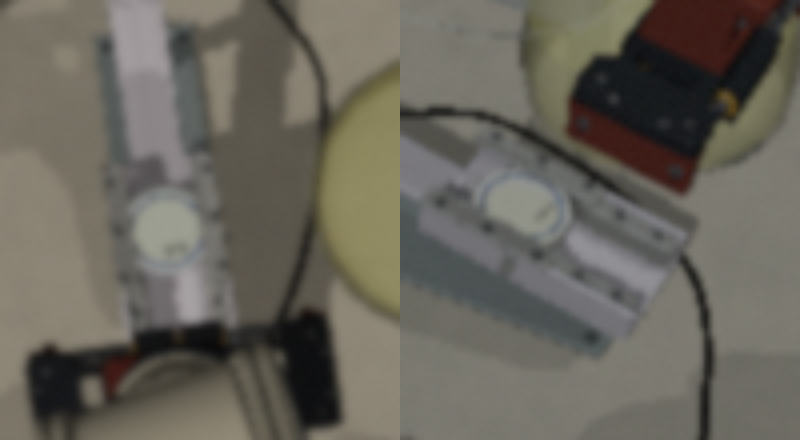

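The body hides the fingers, but the measured pose agrees with the chute frame. I descend in the outlet, watching the force.

```bash
python3 -m inch '[{"tx":-0.15,"ty":-0.05,"tz":2,"ax":0,"ay":0,"az":0,"jaw":0},{"tx":0,"ty":0,"tz":2,"ax":0,"ay":0,"az":0,"jaw":0},{"tx":0,"ty":0,"tz":1.5,"ax":0,"ay":0,"az":0,"jaw":0},{"tx":0,"ty":0,"tz":1,"ax":0,"ay":0,"az":0,"jaw":0}]'
python3 -m inch '[{"tx":0,"ty":0,"tz":0.7,"ax":0,"ay":0,"az":0,"jaw":0},{"tx":0,"ty":0,"tz":0.7,"ax":0,"ay":0,"az":0,"jaw":0},{"tx":0,"ty":0,"tz":0.4,"ax":0,"ay":0,"az":0,"jaw":0},{"tx":0,"ty":0,"tz":0,"ax":0,"ay":0,"az":0,"jaw":0}]'
python3 - <<'E'
from h import *
delta(Cw(-118,0,5));delta(Cw(0,0,5));show()
E
```

```text
t: 4.97
ee_pos: [467.0, 144.2, 61.4]
orientation: [-2.255, 1.941, -0.205]
ft_force: [-0.8, -0.3, -0.1]
width: 0.4
t: 5.48
ee_pos: [470.1, 144.7, 43.4]
orientation: [-2.256, 1.941, -0.204]
ft_force: [0.4, -0.8, 0.1]
width: 0.4
shift cm [-0.02 -0.02  0.23] turn deg [ 0.07 -0.01 -0.01] shift after turn [-0.02 -0.02  0.23]
shift cm [ -0.02 -11.82   0.22] turn deg [ 0.07 -0.01 -0.01] shift after turn [ -0.02 -11.82   0.23]
5.47 [470.1 144.7  43.4] [[0.149, -0.967, 0.205], [-0.989, -0.146, 0.031], [0.0, -0.207, -0.978]] [ 0.4 -0.8  0.1] 0.4
```

```bash
python3 -m inch '[{"tx":0,"ty":-1,"tz":0.15,"ax":0,"ay":0,"az":0,"jaw":0},{"tx":0,"ty":-1,"tz":0,"ax":0,"ay":0,"az":0,"jaw":0},{"tx":0,"ty":-0.5,"tz":0,"ax":0,"ay":0,"az":0,"jaw":0},{"tx":0,"ty":-0.5,"tz":0,"ax":0,"ay":0,"az":0,"jaw":0},{"tx":0,"ty":-0.5,"tz":0,"ax":0,"ay":0,"az":0,"jaw":0},{"tx":0,"ty":-0.5,"tz":0,"ax":0,"ay":0,"az":0,"jaw":0}]'
python3 -m inch '[{"tx":0,"ty":-0.5,"tz":0,"ax":0,"ay":0,"az":0,"jaw":0},{"tx":0,"ty":-0.5,"tz":0,"ax":0,"ay":0,"az":0,"jaw":0},{"tx":0,"ty":-0.5,"tz":0,"ax":0,"ay":0,"az":0,"jaw":0},{"tx":0,"ty":-0.5,"tz":0,"ax":0,"ay":0,"az":0,"jaw":0}]'
python3 - <<'E'
from h import *
delta(Cw(0,0,6));show()
b,d,W=cloud('scene')
save('d.png',b,(160,130,320,250),4)
E
```

```text
t: 6.22
ee_pos: [509.1, 150.5, 50.4]
orientation: [-2.257, 1.942, -0.203]
ft_force: [0.1, -0.7, -0.2]
width: 0.4
t: 6.72
ee_pos: [528.8, 153.6, 54.7]
orientation: [-2.256, 1.941, -0.204]
ft_force: [-1.2, -0.4, -0.2]
width: 0.6
shift cm [-0.02 -5.77 -0.01] turn deg [ 0.05 -0.   -0.01] shift after turn [-0.02 -5.77 -0.01]
6.72 [528.8 153.6  54.7] [[0.149, -0.967, 0.205], [-0.989, -0.146, 0.031], [0.0, -0.208, -0.978]] [-1.2 -0.4 -0.2] 0.6
```

View pics/d.png

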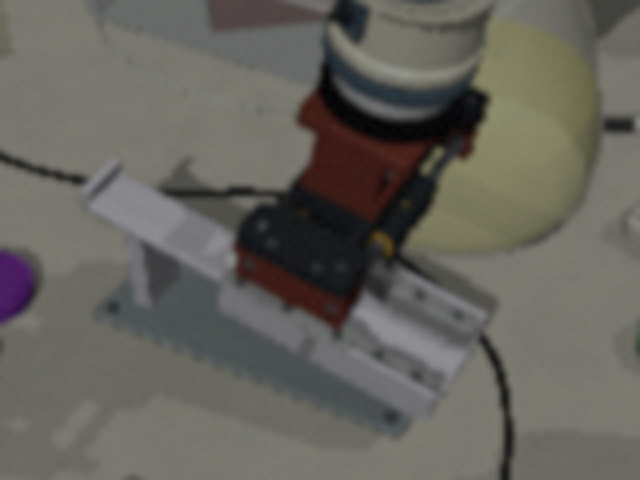

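Force of about -1.2 N shows the fingers are pushing the dish, which the body hides at crop (300,270). I continue uphill.

```bash
python3 -m inch '[{"tx":0,"ty":-0.5,"tz":0,"ax":0,"ay":0,"az":0,"jaw":0},{"tx":0,"ty":-0.5,"tz":0,"ax":0,"ay":0,"az":0,"jaw":0},{"tx":0,"ty":-0.5,"tz":0,"ax":0,"ay":0,"az":0,"jaw":0},{"tx":0,"ty":-0.5,"tz":0,"ax":0,"ay":0,"az":0,"jaw":0},{"tx":0,"ty":-0.5,"tz":0,"ax":0,"ay":0,"az":0,"jaw":0},{"tx":0,"ty":-0.5,"tz":0,"ax":0,"ay":0,"az":0,"jaw":0},{"tx":0,"ty":-0.5,"tz":0,"ax":0,"ay":0,"az":0,"jaw":0},{"tx":0,"ty":-0.5,"tz":0,"ax":0,"ay":0,"az":0,"jaw":0},{"tx":0,"ty":-0.5,"tz":0,"ax":0,"ay":0,"az":0,"jaw":0},{"tx":0,"ty":-0.5,"tz":0,"ax":0,"ay":0,"az":0,"jaw":0},{"tx":0,"ty":-0.5,"tz":0,"ax":0,"ay":0,"az":0,"jaw":0},{"tx":0,"ty":-0.4,"tz":0,"ax":0,"ay":0,"az":0,"jaw":0}]'
python3 -m inch '[{"tx":0,"ty":0.8,"tz":0,"ax":0,"ay":0,"az":0,"jaw":0},{"tx":0,"ty":1.5,"tz":-1,"ax":0,"ay":0,"az":0,"jaw":0},{"tx":0,"ty":3,"tz":-4,"ax":0,"ay":0,"az":0,"jaw":0},{"tx":0,"ty":4,"tz":-4,"ax":0,"ay":0,"az":0,"jaw":0},{"tx":0,"ty":4,"tz":-4,"ax":0,"ay":0,"az":0,"jaw":0},{"tx":0,"ty":2,"tz":-2,"ax":0,"ay":0,"az":0,"jaw":0},{"tx":0,"ty":0,"tz":0,"ax":0,"ay":0,"az":0,"jaw":0}]'
cat > look.py <<'E'
from h import *
import sys
show()
b,d,W=cloud('scene'); a,d2,W2=cloud('top')
c=np.hstack([cv2.resize(a[110:220,200:300],(400,440)),cv2.resize(b[150:260,160:260],(400,440))])
save(sys.argv[1],c)
for cam,w in(('scene',W),('top',W2)):
    for m in masks_of(cam,'dish'):
        p=m['pixels']; q=(w[p]-O)@C; print(cam,round(m['score'],2),m['location'],p.sum(),'chute',np.round(np.nanmedian(q,0),1),np.round(np.nanpercentile(q,2,axis=0),1),np.round(np.nanpercentile(q,98,axis=0),1))
E
python3 look.py e.png
```

```text
t: 8.28
ee_pos: [586.0, 162.2, 67.0]
orientation: [-2.256, 1.941, -0.204]
ft_force: [-0.7, 0.7, 0.7]
width: 0.5
t: 9.15
ee_pos: [405.1, 134.9, 182.8]
orientation: [-2.255, 1.939, -0.205]
ft_force: [-0.2, -0.4, -0.9]
width: 0.5
9.15 [405.1 134.9 182.8] [[0.15, -0.967, 0.207], [-0.989, -0.146, 0.032], [-0.0, -0.21, -0.978]] [-0.2 -0.4 -0.9] 0.5
scene 0.95 [207.0, 184.7] 412 chute [40.2  3.6 15.9] [ 14.3 -26.1   7.7] [68.1 29.3 18.3]
scene 0.77 [158.4, 200.9] 363 chute [152.4  53.5 -79.9] [129.   24.4 -90. ] [181.4  76.9 -73.2]
scene 0.62 [332.9, 213.1] 394 chute [-250.7 -103.9    7.4] [-275.2 -134.6   -4.2] [-223.8  -81.8   13.8]
top 0.97 [235.0, 150.2] 437 chute [42.7  0.7 15.9] [ 13.9 -26.4 -64. ] [71.4 28.8 20.8]
top 0.75 [294.1, 253.1] 253 chute [-250.6 -117.9    8. ] [-273.5 -137.5   -2.2] [-223.9  -96.8   15.5]
top 0.69 [214.3, 115.2] 355 chute [157.   48.2 -79.7] [130.6  21.4 -90.1] [184.8  74.8 -70.8]
```

View pics/e.png

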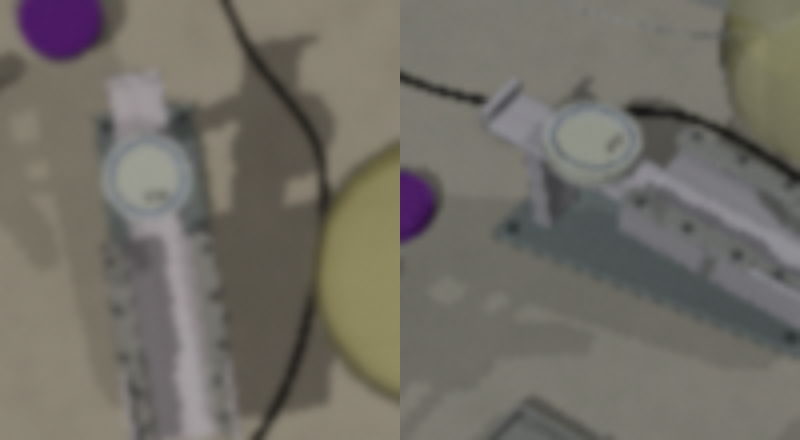

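The dish now lies free on the rib at about chute (41.5, 1). I move above it with the jaws open.

```bash
python3 - <<'E'
from h import *
delta(Cw(41.5,1,80)); delta(Cw(41.5,1,3))
E
```

```text
shift cm [ -0.12 -19.31   7.53] turn deg [ 0.06 -0.01 -0.01] shift after turn [ -0.11 -19.3    7.55]
shift cm [ -0.12 -19.32  15.23] turn deg [ 0.06 -0.01 -0.01] shift after turn [ -0.11 -19.3   15.25]
```

```bash
python3 -m inch '[{"tx":-0.1,"ty":-4,"tz":0,"ax":0,"ay":0,"az":0,"jaw":1},{"tx":0,"ty":-4,"tz":0,"ax":0,"ay":0,"az":0,"jaw":1},{"tx":0,"ty":-4,"tz":1,"ax":0,"ay":0,"az":0,"jaw":1},{"tx":0,"ty":-4,"tz":2,"ax":0,"ay":0,"az":0,"jaw":1},{"tx":0,"ty":-3.3,"tz":2,"ax":0,"ay":0,"az":0,"jaw":1},{"tx":0,"ty":0,"tz":2.5,"ax":0,"ay":0,"az":0,"jaw":1},{"tx":0,"ty":0,"tz":0,"ax":0,"ay":0,"az":0,"jaw":1},{"tx":0,"ty":0,"tz":0,"ax":0,"ay":0,"az":0,"jaw":1},{"tx":0,"ty":0,"tz":0,"ax":0,"ay":0,"az":0,"jaw":1}]'
python3 - <<'E'
from h import *
delta(Cw(41.5,1,3)); show()
E
```

```text
t: 10.48
ee_pos: [608.9, 166.7, 149.4]
orientation: [-2.255, 1.94, -0.205]
ft_force: [-1.1, -0.4, 0.3]
width: 86.3
shift cm [-0.01 -0.01  7.86] turn deg [-0.02  0.   -0.01] shift after turn [-0.01 -0.01  7.86]
10.47 [608.9 166.7 149.4] [[0.149, -0.967, 0.206], [-0.989, -0.146, 0.031], [-0.0, -0.209, -0.978]] [-1.1 -0.4  0.3] 86.3
```

```bash
python3 -m inch '[{"tx":0,"ty":0,"tz":2.5,"ax":0,"ay":0,"az":0,"jaw":1},{"tx":0,"ty":0,"tz":2,"ax":0,"ay":0,"az":0,"jaw":1},{"tx":0,"ty":0,"tz":1.5,"ax":0,"ay":0,"az":0,"jaw":1},{"tx":0,"ty":0,"tz":1,"ax":0,"ay":0,"az":0,"jaw":1},{"tx":0,"ty":0,"tz":0.8,"ax":0,"ay":0,"az":0,"jaw":1},{"tx":0,"ty":0,"tz":0,"ax":0,"ay":0,"az":0,"jaw":1}]'
python3 -m inch '[{"tx":0,"ty":0,"tz":0,"ax":0,"ay":0,"az":0,"jaw":0.8},{"tx":0,"ty":0,"tz":0,"ax":0,"ay":0,"az":0,"jaw":0.72},{"tx":0,"ty":0,"tz":0,"ax":0,"ay":0,"az":0,"jaw":0.66},{"tx":0,"ty":0,"tz":0,"ax":0,"ay":0,"az":0,"jaw":0.6},{"tx":0,"ty":0,"tz":0,"ax":0,"ay":0,"az":0,"jaw":0.5},{"tx":0,"ty":0,"tz":0,"ax":0,"ay":0,"az":0,"jaw":0.5},{"tx":0,"ty":0,"tz":0,"ax":0,"ay":0,"az":0,"jaw":0.5}]'
python3 -c "
from h import *
delta(Cw(41.5,1,3)); show()"
```

```text
t: 11.22
ee_pos: [624.6, 169.0, 71.7]
orientation: [-2.257, 1.942, -0.203]
ft_force: [0.2, 0.5, 0.3]
width: 87.6
t: 12.1
ee_pos: [624.9, 169.1, 72.6]
orientation: [-2.256, 1.941, -0.204]
ft_force: [-1.9, 0.0, 5.5]
width: 58.6
shift cm [-0.01 -0.03  0.02] turn deg [ 0.02 -0.   -0.01] shift after turn [-0.01 -0.03  0.02]
12.1 [624.9 169.1  72.6] [[0.149, -0.967, 0.206], [-0.989, -0.146, 0.031], [-0.0, -0.208, -0.978]] [-1.9  0.   5.5] 58.6
```

Gripped at a width of 58.6. I lift and check.

```bash
python3 -m inch '[{"tx":0,"ty":0,"tz":-0.5,"ax":0,"ay":0,"az":0,"jaw":0.5},{"tx":0,"ty":0,"tz":-1,"ax":0,"ay":0,"az":0,"jaw":0.5},{"tx":0,"ty":0,"tz":-2,"ax":0,"ay":0,"az":0,"jaw":0.5},{"tx":0,"ty":0,"tz":-3,"ax":0,"ay":0,"az":0,"jaw":0.5},{"tx":0,"ty":0,"tz":-3,"ax":0,"ay":0,"az":0,"jaw":0.5},{"tx":0,"ty":0,"tz":0,"ax":0,"ay":0,"az":0,"jaw":0.5}]'
python3 - <<'E'
from h import *
show()
b,d,W=cloud('scene'); save('g.png',b,(150,80,310,230),4)
o=get_obs(); Rc=R.from_rotvec(o['orientation']).as_matrix()
Rt=np.array([[0,-1,0],[-1,0,0],[0,0,-1.]])
# vertical tool, yaw as now
y=-np.pi/2+.15; Rt=np.array([[np.cos(y),np.sin(y),0],[np.sin(y),-np.cos(y),0],[0,0,-1]])
delta(np.array([495.5,371,100.]),Rt)
E
```

```text
t: 12.85
ee_pos: [606.6, 166.5, 168.8]
orientation: [-2.252, 1.938, -0.208]
ft_force: [0.7, 0.2, -0.6]
width: 58.5
12.85 [606.6 166.5 168.8] [[0.149, -0.966, 0.211], [-0.989, -0.146, 0.032], [-0.001, -0.213, -0.977]] [ 0.7  0.2 -0.6] 58.5
shift cm [-21.88   9.09   4.9 ] turn deg [-12.16   0.02  -0.01] shift after turn [-21.89   7.85   6.7 ]
```

View pics/g.png

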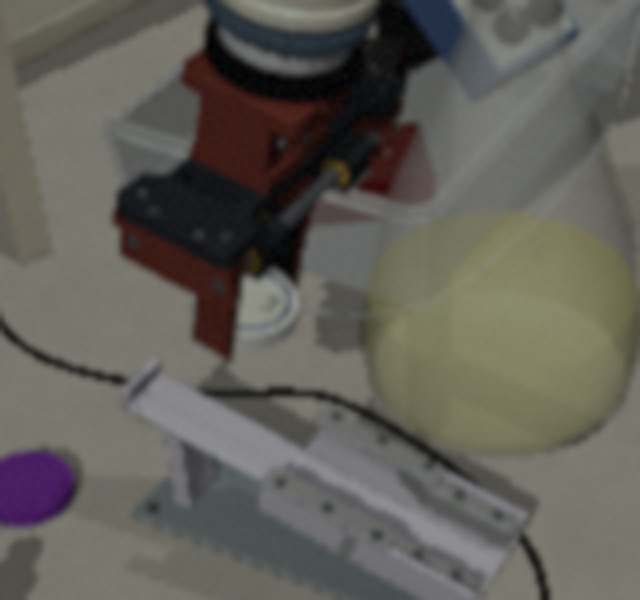

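The dish is held level between the fingers (crop (268,305)). I straighten the tool, go over the tray and check the grip depth.

```bash
python3 -m inch '[{"tx":-1,"ty":0,"tz":0,"ax":-4.06,"ay":0,"az":0,"jaw":0.5},{"tx":-2,"ty":0,"tz":0,"ax":-4.05,"ay":0,"az":0,"jaw":0.5},{"tx":-3,"ty":1.3,"tz":0,"ax":-4.05,"ay":0,"az":0,"jaw":0.5},{"tx":-3,"ty":1.3,"tz":0,"ax":0,"ay":0,"az":0,"jaw":0.5},{"tx":-3,"ty":1.3,"tz":1,"ax":0,"ay":0,"az":0,"jaw":0.5},{"tx":-3,"ty":1.3,"tz":1,"ax":0,"ay":0,"az":0,"jaw":0.5},{"tx":-3,"ty":1.3,"tz":1,"ax":0,"ay":0,"az":0,"jaw":0.5},{"tx":-2,"ty":1.3,"tz":1.5,"ax":0,"ay":0,"az":0,"jaw":0.5},{"tx":-1.9,"ty":0,"tz":1.5,"ax":0,"ay":0,"az":0,"jaw":0.5},{"tx":0,"ty":0,"tz":0,"ax":0,"ay":0,"az":0,"jaw":0.5}]'
python3 - <<'E'
from h import *
show()
b,d,W=cloud('scene')
o=get_obs(); Rc=R.from_rotvec(o['orientation']).as_matrix()
for m in masks_of('scene','dish'):
    q=(W[m['pixels']]-o['ee_pos'])@Rc; print(round(m['score'],2),m['location'],m['pixels'].sum(),np.round(np.nanpercentile(q,[5,50,95],axis=0),1).tolist())
save('i.png',b,(130,170,310,330),4)
y=-np.pi/2+.15; Rt=np.array([[np.cos(y),np.sin(y),0],[np.sin(y),-np.cos(y),0],[0,0,-1]])
delta(np.array([495.5,371,7.]),Rt)
E
```

```text
t: 14.15
ee_pos: [494.6, 371.5, 102.6]
orientation: [2.379, -2.044, -0.004]
ft_force: [-1.0, 0.3, -0.3]
width: 58.4
14.15 [494.6 371.5 102.6] [[0.151, -0.989, -0.005], [-0.989, -0.151, -0.002], [0.001, 0.005, -1.0]] [-1.   0.3 -0.3] 58.4
0.92 [331.6, 214.5] 423 [[303.3, 161.3, 85.5], [322.2, 187.4, 88.0], [351.5, 211.4, 102.2]]
shift cm [-0.04 -0.02  9.71] turn deg [ 0.2  -0.03 -0.01] shift after turn [-0.03  0.02  9.71]
```

View pics/i.png

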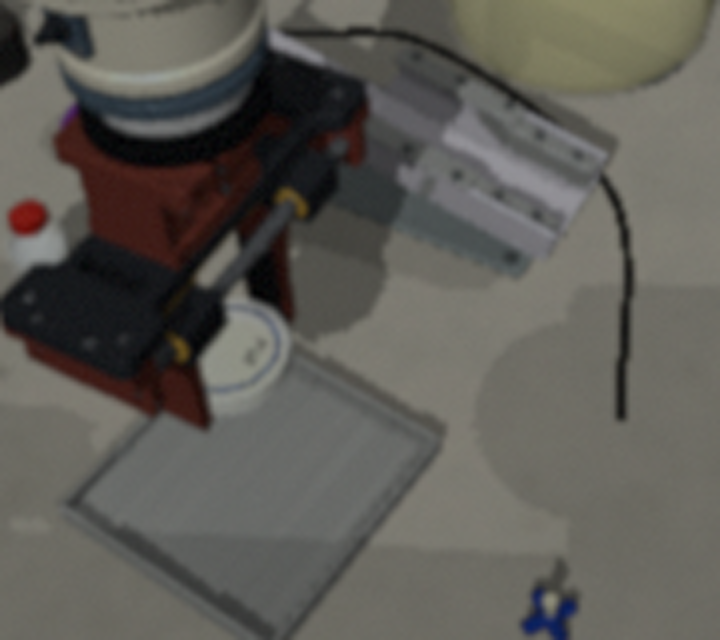

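```bash
python3 -m inch '[{"tx":0,"ty":0,"tz":2,"ax":0.2,"ay":0,"az":0,"jaw":0.5},{"tx":0,"ty":0,"tz":2.5,"ax":0,"ay":0,"az":0,"jaw":0.5},{"tx":0,"ty":0,"tz":2,"ax":0,"ay":0,"az":0,"jaw":0.5},{"tx":0,"ty":0,"tz":1.3,"ax":0,"ay":0,"az":0,"jaw":0.5},{"tx":0,"ty":0,"tz":0.8,"ax":0,"ay":0,"az":0,"jaw":0.5},{"tx":0,"ty":0,"tz":0.4,"ax":0,"ay":0,"az":0,"jaw":0.5},{"tx":0,"ty":0,"tz":0.2,"ax":0,"ay":0,"az":0,"jaw":0.5},{"tx":0,"ty":0,"tz":0,"ax":0,"ay":0,"az":0,"jaw":0.5}]'
python3 -m inch '[{"tx":0,"ty":0,"tz":0.1,"ax":0,"ay":0,"az":0,"jaw":0.5},{"tx":0,"ty":0,"tz":0.1,"ax":0,"ay":0,"az":0,"jaw":0.5},{"tx":0,"ty":0,"tz":0,"ax":0,"ay":0,"az":0,"jaw":0.5}]'
```

```text
t: 15.25
ee_pos: [495.4, 371.2, 12.8]
orientation: [-2.381, 2.048, -0.001]
ft_force: [-0.0, -0.1, 0.4]
width: 58.4
t: 15.62
ee_pos: [495.2, 371.0, 10.5]
orientation: [-2.381, 2.049, -0.001]
ft_force: [0.7, -0.2, -0.4]
width: 58.3
```

```bash
for i in 1 2 3; do python3 -m inch '[{"tx":0,"ty":0,"tz":0.1,"ax":0,"ay":0,"az":0,"jaw":0.5},{"tx":0,"ty":0,"tz":0,"ax":0,"ay":0,"az":0,"jaw":0.5}]' | grep -E "ee_pos|force"; done
```

```text
ee_pos: [495.2, 370.9, 9.4]
ft_force: [0.1, 0.3, -0.4]
ee_pos: [495.2, 370.9, 8.4]
ft_force: [0.2, 0.3, 0.2]
ee_pos: [495.2, 370.9, 7.4]
ft_force: [-0.2, 0.1, -0.0]
```

```bash
for i in 1 2 3; do python3 -m inch '[{"tx":0,"ty":0,"tz":0.05,"ax":0,"ay":0,"az":0,"jaw":0.5},{"tx":0,"ty":0,"tz":0,"ax":0,"ay":0,"az":0,"jaw":0.5}]' | grep -E "ee_pos|force"; done
```

```text
ee_pos: [495.3, 371.0, 7.2]
ft_force: [-0.9, -0.9, 2.2]
ee_pos: [495.3, 371.0, 7.1]
ft_force: [-1.6, -1.6, 8.1]
ee_pos: [495.3, 371.0, 7.1]
ft_force: [-3.9, -3.2, 12.8]
```

The dish touches the tray floor. I ease off, open the jaws and retreat.

```bash
python3 -m inch '[{"tx":0,"ty":0,"tz":-0.1,"ax":0,"ay":0,"az":0,"jaw":0.5},{"tx":0,"ty":0,"tz":0,"ax":0,"ay":0,"az":0,"jaw":0.7},{"tx":0,"ty":0,"tz":0,"ax":0,"ay":0,"az":0,"jaw":0.78},{"tx":0,"ty":0,"tz":0,"ax":0,"ay":0,"az":0,"jaw":0.9},{"tx":0,"ty":0,"tz":0,"ax":0,"ay":0,"az":0,"jaw":0.9},{"tx":0,"ty":0,"tz":0,"ax":0,"ay":0,"az":0,"jaw":0.9}]'
python3 -m inch '[{"tx":0,"ty":0,"tz":-0.5,"ax":0,"ay":0,"az":0,"jaw":0.9},{"tx":0,"ty":0,"tz":-1,"ax":0,"ay":0,"az":0,"jaw":0.9},{"tx":0,"ty":0,"tz":-2,"ax":0,"ay":0,"az":0,"jaw":0.9},{"tx":0,"ty":0,"tz":-4,"ax":0,"ay":0,"az":0,"jaw":0.9},{"tx":0,"ty":0,"tz":-5,"ax":0,"ay":0,"az":0,"jaw":0.9},{"tx":0,"ty":4,"tz":-3,"ax":0,"ay":0,"az":0,"jaw":0.9},{"tx":2,"ty":4,"tz":-2,"ax":0,"ay":0,"az":0,"jaw":0.9},{"tx":2,"ty":3,"tz":-2,"ax":0,"ay":0,"az":0,"jaw":0.9},{"tx":3,"ty":1,"tz":0,"ax":0,"ay":0,"az":0,"jaw":0.9},{"tx":3,"ty":0,"tz":0,"ax":0,"ay":0,"az":0,"jaw":0.9},{"tx":3,"ty":0,"tz":0,"ax":0,"ay":0,"az":0,"jaw":0.9},{"tx":0,"ty":0,"tz":0,"ax":0,"ay":0,"az":0,"jaw":0.9}]'
python3 - <<'E'
from h import *
show()
b,d,W=cloud('scene')
for n in('dish','small_bottle','timer','marker','tap'):
  for m in masks_of('scene',n):
    p=m['pixels']; print(n,round(m['score'],2),m['location'],np.round(np.nanpercentile(W[p],[3,50,97],axis=0),1).tolist())
    if n=='dish' and 450<np.nanmedian(W[p][:,0])<540:
        q=W[p]; q=q[q[:,2]>15]; A=np.c_[q[:,:2],np.ones(len(q))]; print('plane',np.linalg.lstsq(A,q[:,2],rcond=None)[0])
save('j.png',b,(60,140,360,340),2.6)
E
```

```text
t: 17.88
ee_pos: [495.2, 371.0, 6.9]
orientation: [-2.381, 2.049, -0.001]
ft_force: [-0.4, 0.2, 0.5]
width: 79.0
t: 19.38
ee_pos: [396.1, 223.4, 203.2]
orientation: [-2.378, 2.051, -0.001]
ft_force: [0.5, 0.1, -0.5]
width: 78.9
19.38 [396.1 223.4 203.2] [[0.147, -0.989, 0.002], [-0.989, -0.147, 0.001], [-0.0, -0.002, -1.0]] [ 0.5  0.1 -0.5] 78.9
dish 0.87 [333.2, 216.0] [[333.5, -7.3, 4.3], [357.8, 23.6, 16.6], [382.5, 44.2, 19.3]]
dish 0.68 [156.0, 201.8] [[720.6, 212.1, 5.1], [742.0, 238.5, 16.3], [769.6, 262.3, 19.2]]
dish 0.56 [189.6, 285.9] [[468.7, 345.7, 13.0], [493.8, 373.2, 19.5], [519.9, 398.3, 21.6]]
plane [ 0.01 -0.01 15.12]
dish 0.48 [228.7, 205.2] [[454.0, 121.8, 4.6], [559.6, 174.3, 50.6], [680.9, 199.8, 82.9]]
small_bottle 0.58 [136.9, 233.0] [[666.8, 330.2, 8.1], [674.3, 348.5, 42.3], [691.6, 360.4, 65.6]]
timer 0.97 [331.2, 186.9] [[382.5, -106.6, 0.8], [409.8, -70.2, 17.0], [447.0, -47.2, 20.8]]
timer 0.41 [191.3, 284.3] [[468.4, 344.9, 11.8], [494.1, 372.6, 19.5], [522.0, 397.4, 21.7]]
marker 0.66 [328.3, 162.9] [[418.1, -209.7, 3.9], [465.0, -178.3, 10.3], [506.6, -147.5, 14.2]]
tap 0.62 [231.4, 202.7] [[455.3, 121.8, 5.0], [561.5, 173.5, 51.1], [683.2, 198.2, 82.5]]
tap 0.57 [267.8, 323.1] [[317.7, 333.6, 1.5], [327.1, 345.2, 9.0], [337.5, 354.6, 23.7]]
```

View pics/j.png

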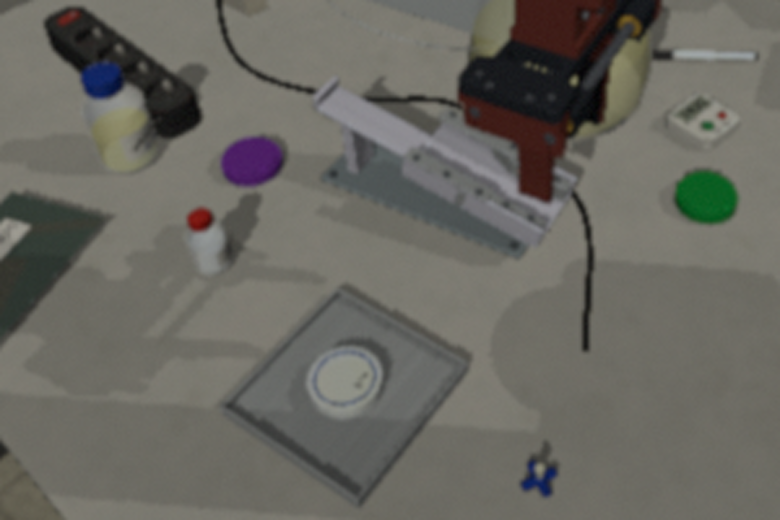

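The dish lies flat in the tray (crop (345,380)), with its lid top at 19.5 mm against 19 expected. The bystanders are in place and the robot is clear.

```bash
python3 -c "
from workcell import ctrl
print(ctrl.close_job())"
```

```text
the job is handed in; nothing more can be done
None
```

The dish is out of the chute and lying flat, right way up, in the steel tray, and the job is handed in at about 20 s of the 53 s allowed.

- **Freeing it:** I put the shut fingers into the outlet and pushed the dish up the slope until its centre was at about x = +41 mm. That is past the 23 mm needed to clear the lips. The cameras confirmed it lay free on the rib before I gripped it.
- **Placing it:** I gripped it across the chute, lifted it, levelled the tool and lowered it until it touched the tray floor, with at most about 13 N at contact. Then I opened the jaws and backed away.
- **Last checks:** The lid top is at about 19.5 mm (19 expected), its tilt is about 0.01 rad, and its centre is within about 3 mm of the tray's. The bottle, timer, marker and both look-alikes are where they were within measuring noise. The arm is clear.
- **Disagreements:**
  - The networks also labelled the chute as "dish" and "tap", and the dish as "timer", with low scores. The picture showed these were false.
  - The tap was not detected in the first pictures, so I only judged by eye that it had not moved.
  - One early move was refused for incomplete rows, and nothing moved.

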